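One turn on the mould press

ROBOT

A 6-joint arm with a two-finger parallel gripper is mounted at the origin on a cart in front of the work surface, level with it; the furniture and walls round the work are solid. World frame = base frame: x ahead of the robot, y to its left, z up, the work surface at z = 0. Lengths are in m, angles in rad, forces in N, time in s.
With the tool pointing down it reaches from about 0.425 to 0.95 m from the base axis. Payload 3.5 kg.
Tool frame: the origin (TCP) lies midway between the tips of the shut fingers; the grasp point (between the pads) lies 19 mm behind it; z points along the fingers, y is the direction in which the jaws open and shut (so a half turn about z gives the same grasp; the last joint's range is limited). The gripper opens to 85 mm and grips with 20 to 120 N. Pads are 22 mm wide; open, the fingers measure 114 mm over their backs; the gripper's body (76 mm by 85 mm) begins 54 mm behind the grasp point. The pads swing forward as they close: fully open they stand 13 mm farther back than shut.
Start: joints at [0.983, 0.286, 1.577, -0, 1.279, -0.15], TCP at [0.286, 0.611, 0.231] pointing down, gripper open.
Joint ranges: [-2.77, 2.77], [-0.9, 2.22], [0.21, 2.48], [-1.53, 4.67], [0.24, 2.81], [-2.84, 2.84]. Speed limits (rad/s): [2.79, 2.79, 3.14, 3.14, 3.14, 3.14].

INTERFACE

Orientations are given as a unit quaternion [x, y, z, w].
In Python, from plant import ctrl gives the robot as it stands.
- The arm moves only by the tool apply_moves, never from a script. Its argument "moves" is a list that holds one entry, the list of rows, each a list of 7 numbers: the shift along the tool's x, y, z in m, then the turn, a rotation vector about the tool's x, y, z in degrees, then the gripper's target within -1 to 1 (shut at 1, half-way at 0, fully open at -1). In form: [[[tx, ty, tz, ax, ay, az, hand], ...]]. A call has 1 to 12 rows; each row shifts and turns the pose as measured when the row begins, along the tool's axes as they then stand; what a row does not reach is not made up. A row lasts 1/10 s, in which the tool goes at most 50 mm and 8.59 degrees, less where a joint would pass 70% of its speed; a pose out of reach is approached as far as the arm can. A call with a gripper value outside its range is refused whole. The fingers move at their own pace and stop on an object; "force" is the grip in N (left out, the last holds). Time passes only in rows, so rows that do not move let the fingers close. It gives the time, the measured TCP pose, the force and the opening at its end, in the units of the state.
- ctrl.get_state(): the state, without advancing time (a new reading comes with each control period).
- ctrl.read_camera(name): name is "scene" or "top"; returns the picture (384x512x3 uint8, red, green, blue); there is no depth.
- ctrl.get_calibration(name): a dict with "camera_matrix" (3x3 intrinsics, pixels), "k1" (the pictures are not rectified: a ray, as slopes to the right and down, at radius r is drawn at 1 + k1 r^2 times it, then the intrinsics apply), "cam_to_world" (4x4, takes a point from camera to world coordinates). Camera axes: x right, y up, looking along -z (the intrinsics and any distortion apply to the point x, -y, -z); pixel columns grow to the right and rows downward; lengths in m; the calibration is good to about 2 mm. A picture is of the moment at which its call begins. get_calibration takes no time and is no camera call.
- ctrl.sign_off(): hands the job in, once; it reports no verdict.
The state is a dict: "time": time; "qpos": joint angles; "dq": joint speeds; "joint_efforts": joint torques, N m; "eef_pos": TCP position; "tcp_rot": TCP orientation; "contact_force": force on the tool from outside, world axes, zero at the start; "wrist_torque": the same for the moment, N m; "opening": opening from 0.0 (shut) to 1.0 (fully open).
Only numpy, scipy, OpenCV 4.12 (cv2) and the standard library are available. Lean on these libraries where they do the work, as an engineer would, in place of code of your own. Each camera call takes 0.05 s, during which the arm holds its last target. There are 200 camera calls.

TASK

Bring the plate of the small mould press down by one turn of its screw: push the upright handle of the horizontal hand wheel round clockwise (seen from above) through exactly one full turn, so that the handle comes to rest where it stood at the start, then move clear. Only push the handle with the fingers, never take it between them, and leave the loose things on the board where they are.

Things in the scene. Friction and masses are not known exactly. Their poses are not given: they have to be found in the camera images.
- press: The small bench mould press, fixed to the board: grey base plate 110 x 136 mm and 14 mm high, two steel columns, grey yoke, horizontal hand wheel on top. It does not move during the task; its place and yaw differ from run to run. Origin at the centre of the base's underside, z up the wheel's axis; the yoke lies along y.
- wheel (a joint): Turning angle of the hand wheel in rad; grows when the wheel is turned clockwise seen from above. The start angle is anywhere from 0 to 5.5 rad; one full turn adds 6.283. The wheel turns stiffly (about 3.5 N at the handle) and stays where it is left; it does not rise or sink. The plate below sinks 6 mm a turn.
- wheel_axis (a point): Point on the wheel's upright axis, at the top of its hub, 170 mm above the board. Wheel rim: outside diameter 144 mm, top of the rim 163 mm above the board, three spokes. The threaded screw end stands up in the middle, 17 to 19 mm thick and to at most 196 mm above the board.
- handle_top (a point): Centre of the top of the wheel's only upright handle (a black barrel grip, 19 to 23 mm thick, turning freely on its own pin, standing on the rim from 167 to 221 mm above the board). The handle's upright axis is 65 mm from the wheel's axis; nothing stands above it or beside it at its height.
- grip: The black barrel grip of the handle itself; origin at its lower end, z up. It spins freely, so its yaw means nothing.
- pliers: Loose green-handled pliers lying on the board left of the press, 140 x 47 x 11 mm; leave alone. Origin at the centre of the underside.
- reel: Loose wooden thread reel standing left of the press, 34 mm thick, 54 mm high; leave alone. Origin at the centre of the underside.
- box: Loose closed purple ring box left of the press, 40 x 46 x 32 mm; leave alone. Origin at the centre of the underside.
- steel_burnisher: Loose burnisher with wooden handle lying along the board's front edge, left of the press, 118 x 17 x 17 mm; leave alone. Origin at the centre of the underside.

How it is judged:
By the outcome, as a careful person would: the job done as asked, in the order asked, and still so for the second after the job is handed in, with the robot touching nothing.
It also fails if it takes over 61 s, if anything falls off the work surface, if the arm or the gripper's body presses on something with over 40 N, if the wrist force passes 120 N, or if a joint passes its speed limit or range.

## Working session

There is one attempt and no reset: what is moved stays moved. The work goes in short steps, Python scripts to look and compute and a tool call to move; the robot and the scene stay as the last step left them, time stands still between calls to the robot, and variables do not carry over. Pictures are saved under pics/ and viewed, about 8 in all and at most 12, crops included, and the job is handed in when it is done.

Besides the shell and the picture viewer there is one more tool, called after "Request:" as name(argument=value, ...) on one line, values as JSON. apply_moves: Moves the arm, as the interface text tells. Its arguments: {"type":"object","properties":{"moves":{"type":"array","items":{"type":"array","items":{"type":"array","items":{"type":"number"}}}},"force":{"type":"number"}},"required":["moves"]}

```bash
ls; mkdir -p pics; python3 - <<'E'
from plant import ctrl
import cv2
for n in("scene","top"):
    cv2.imwrite(f"pics/{n}0.png",ctrl.read_camera(n)[:,:,::-1])
    c=ctrl.get_calibration(n);print(n,c)
print(ctrl.get_state())
E
```

```text
pics
scene {'camera_matrix': array([[396.01067263,   0.        , 248.08588089],
       [  0.        , 396.01067263, 190.29855158],
       [  0.        ,   0.        ,   1.        ]]), 'k1': -0.02310689214977211, 'cam_to_world': array([[ 0.8143082 ,  0.27080067, -0.51338987,  0.03222244],
       [-0.58005074,  0.34758112, -0.73670109, -0.63001424],
       [-0.02105452,  0.89769391,  0.44011628,  0.53909059],
       [ 0.        ,  0.        ,  0.        ,  1.        ]])}
top {'camera_matrix': array([[348.48969421,   0.        , 251.04391984],
       [  0.        , 348.48969421, 190.27531953],
       [  0.        ,   0.        ,   1.        ]]), 'k1': -0.018290509580780132, 'cam_to_world': array([[-0.01357417,  0.99782631, -0.06448565,  0.44941845],
       [-0.99929178, -0.01580113, -0.0341506 , -0.01574795],
       [-0.03509531,  0.06397642,  0.99733411,  1.0014574 ],
       [ 0.        ,  0.        ,  0.        ,  1.        ]])}
{'time': 0.1, 'qpos': array([ 9.82980480e-01,  2.87128093e-01,  1.57803829e+00, -6.01691148e-06,
        1.27861568e+00, -1.49999782e-01]), 'dq': array([ 0.00100824, -0.00417135, -0.00452616, -0.00125136,  0.00045548,
       -0.00180988]), 'joint_efforts': array([ 9.16107201e-04, -4.07297623e+01, -2.93700331e+01, -1.13219260e-04,
        3.42035979e-03, -2.88356475e-06]), 'eef_pos': array([0.28581206, 0.61084006, 0.23004733]), 'tcp_rot': array([ 2.17162866e-01,  9.76134771e-01, -1.02209437e-03, -3.92061304e-04]), 'contact_force': array([0.14309692, 0.67550264, 0.24138265]), 'wrist_torque': array([-0.03393743, -0.01212078, -0.02901784]), 'opening': 0.9987577813880033}
```

View pics/scene0.png

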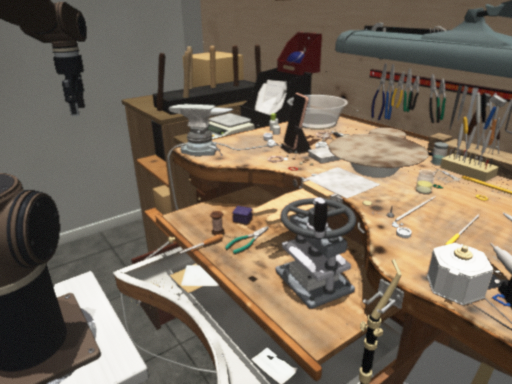

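View pics/top0.png

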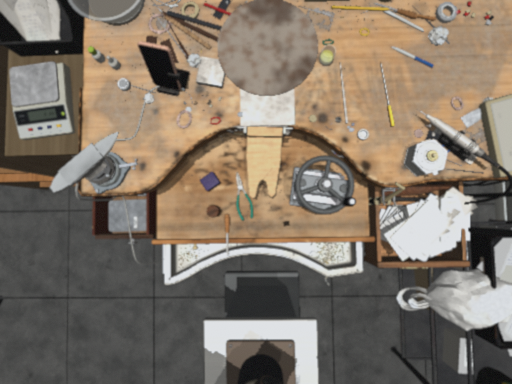

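The scene view shows the press with the black handle near (320,212). In the top view the wheel hub is near (324,185) and the handle near (350,201). Next I'll zoom in and work out positions.

```bash
cat > h.py <<'E'
import numpy as np,cv2
from plant import ctrl
def _c(n):
    c=ctrl.get_calibration(n);return np.array(c["camera_matrix"]),c["k1"],np.array(c["cam_to_world"])
def proj(n,P):
    K,k,T=_c(n);p=(np.atleast_2d(P)-T[:3,3])@T[:3,:3]
    s=np.c_[p[:,0],-p[:,1]]/-p[:,2:3];r2=(s**2).sum(1,keepdims=True)
    return s*(1+k*r2)*[K[0,0],K[1,1]]+[K[0,2],K[1,2]]
def onplane(n,uv,z):
    K,k,T=_c(n);d=(np.array(uv,float)-[K[0,2],K[1,2]])/[K[0,0],K[1,1]];s=d.copy()
    for _ in range(9): s=d/(1+k*(s@s))
    r=T[:3,:3]@[s[0],-s[1],-1];return T[:3,3]+r*(z-T[2,3])/r[2]
def crop(n,x0,y0,x1,y1,f,name,pts=None,img=None):
    im=(ctrl.read_camera(n) if img is None else img)[:,:,::-1].copy()
    c=cv2.resize(im[y0:y1,x0:x1],None,fx=f,fy=f,interpolation=cv2.INTER_CUBIC)
    if pts is not None:
        for u,v in proj(n,pts): cv2.circle(c,(int((u-x0+.5)*f),int((v-y0+.5)*f)),2,(0,0,255),-1)
    cv2.imwrite(f"pics/{name}.png",c)
E
python3 - <<'E'
from h import *
a=cv2.imread("pics/top0.png")[140:230,280:370];b=cv2.imread("pics/scene0.png")[185:275,270:360]
cv2.imwrite("pics/z0.png",np.hstack([cv2.resize(i,(400,400),interpolation=cv2.INTER_CUBIC) for i in(a,b)]))
print(onplane("top",(324,185),.163),onplane("top",(350.5,201.5),.221))
E
```

```text
[ 0.51353884 -0.16231775  0.163     ] [ 0.47139002 -0.20978318  0.221     ]
```

View pics/z0.png

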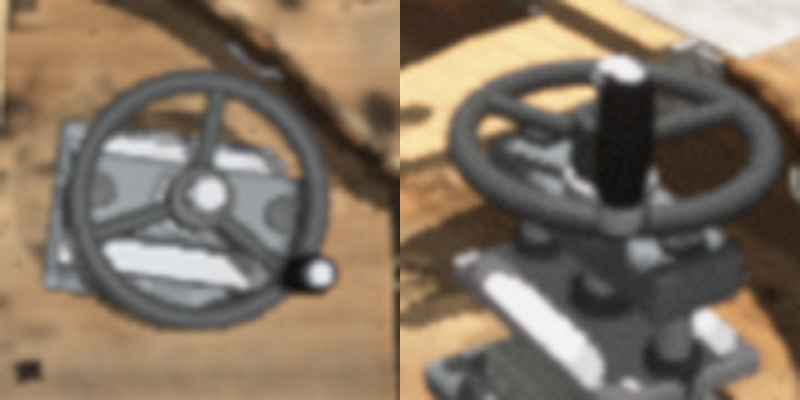

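The zoom shows the rim spanning about (70–328, 70–328), with the handle top at (321,272) in the left half. In the scene half the handle top is at (222,70). I'll fit the axis and handle using both cameras.

```bash
python3 - <<'E'
from h import *
from scipy.optimize import least_squares
s=90/400
rim_t=np.array([[70,199],[328,199],[199,70],[199,328]])*s+[279.5,139.5]
rs=np.array([[47,120],[382,150]])*s+[269.5,184.5]
ht=np.array([321,272])*s+[279.5,139.5];hs=np.array([222,70])*s+[269.5,184.5]
A=np.linspace(0,2*np.pi,361)
def f(p):
    x,y,a=p;h=[x+.065*np.cos(a),y+.065*np.sin(a),.221]
    c=np.c_[x+.072*np.cos(A),y+.072*np.sin(A),0*A+.156]
    e=proj("top",c);g=proj("scene",c)
    return np.r_[proj("top",h)[0]-ht,proj("scene",h)[0]-hs,e[:,0].min()-rim_t[0,0],e[:,0].max()-rim_t[1,0],e[:,1].min()-rim_t[2,1],e[:,1].max()-rim_t[3,1],g[:,0].min()-rs[0,0],g[:,0].max()-rs[1,0]]
r=least_squares(f,[.513,-.162,-2.3]);print(r.x,np.degrees(r.x[2]),r.fun.round(2))
print(onplane("top",ht,.221),onplane("scene",hs,.221), onplane("top",(90,170),.15))
E
```

```text
[ 0.51749051 -0.16368341 -2.32874749] -133.42740257648165 [-0.74  0.15  0.37  2.1  -1.07  0.69 -1.15  0.11 -0.52  0.12]
[ 0.47312644 -0.2125435   0.221     ] [ 0.47778928 -0.20496277  0.221     ] [0.56186794 0.41714013 0.15      ]
```

Request:
apply_moves(moves=[[[0,0,-0.04,0,0,0,1],[-0.035,-0.029,-0.008,0,0,0,1],[-0.035,-0.029,-0.008,0,0,0,1],[-0.035,-0.029,-0.008,0,0,0,1],[-0.035,-0.029,-0.008,0,0,0,1],[-0.035,-0.029,-0.008,0,0,0,1],[-0.035,-0.029,-0.008,0,0,0,1],[-0.035,-0.029,-0.008,0,0,0,1],[-0.035,-0.029,-0.008,0,0,0,1],[-0.035,-0.029,-0.008,0,0,0,1],[-0.035,-0.029,-0.008,0,0,0,1],[0,0,0,0,0,0,1]]], force=40)

```text
time: 1.3
eef_pos: [0.4843, 0.1843, 0.3478]
tcp_rot: [0.215, 0.977, -0.007, -0.003]
contact_force: [0.2, -0.3, 0.1]
opening: -0.006
```

Request:
apply_moves(moves=[[[-0.02,-0.0375,0.0045,0,0,0,1],[-0.02,-0.0375,0.0045,0,0,0,1],[-0.02,-0.0375,0.0045,0,0,0,1],[-0.02,-0.0375,0.0045,0,0,0,1],[-0.02,-0.0375,0.0045,0,0,0,1],[-0.02,-0.0375,0.0045,0,0,0,1],[-0.02,-0.0375,0.0045,0,0,0,1],[-0.02,-0.0375,0.0045,0,0,0,1],[-0.02,-0.0375,0.0045,0,0,0,1],[0,0,0,0,0,8,1],[0,0,0,0,0,8,1],[0,0,0,0,0,2,1]]])

```text
time: 2.5
eef_pos: [0.5047, -0.2038, 0.3002]
tcp_rot: [0.368, 0.93, -0.004, -0.008]
contact_force: [0.9, 0.1, 0.4]
opening: 0.001
```

```bash
cat >> h.py <<'E'
from scipy.spatial.transform import Rotation as Ro
AX=np.array([.517,-.163])
def togo(x,y,z,yaw=None,n=1):
    "remaining shift in tool axes, and turns (deg rotvec in tool) to a down pose with tool-x at yaw deg"
    s=ctrl.get_state();R=Ro.from_quat(s["tcp_rot"]);p=np.array(s["eef_pos"])
    m=R.as_matrix();a=np.degrees(np.arctan2(m[1,0],m[0,0]));yaw=a if yaw is None else yaw
    g=Ro.from_euler("z",yaw,degrees=True)*Ro.from_quat([1,0,0,0])
    print("t",round(s["time"],2),"tcp",p.round(4),"yaw",a.round(1),"tilt",np.degrees(np.arccos(-m[2,2])).round(2),"j6",s["qpos"][5].round(2),"F",np.round(s["contact_force"],1))
    print(" shift",(R.inv().apply(np.array([x,y,z])-p)/n).round(4),"turn",((R.inv()*g).as_rotvec(degrees=True)/n).round(2))
def behind(phi,d,yawoff=0):
    "TCP place d behind a handle that stands at phi deg"
    f=np.radians(phi);t=f-np.pi/2
    return AX+.065*np.array([np.cos(f),np.sin(f)])-d*np.array([np.cos(t),np.sin(t)])
E
python3 - <<'E'
from h import *
print(behind(-133,.045))
togo(*behind(-133,.045),.188,137)
a=ctrl.read_camera("top")[140:240,280:380];b=ctrl.read_camera("scene")[110:290,240:420]
cv2.imwrite("pics/z1.png",np.hstack([cv2.resize(i,(400,400),interpolation=cv2.INTER_CUBIC) for i in(a,b)])[:,:,::-1])
E
```

```text
[ 0.50558102 -0.24122792]
t 2.5 tcp [ 0.5047 -0.2038  0.3002] yaw 136.8 tilt 1.05 j6 -1.38 F [0.9 0.1 0.4]
 shift [-0.0277 -0.0253  0.1122] turn [-0.74 -0.75 -0.17]
```

View pics/z1.png

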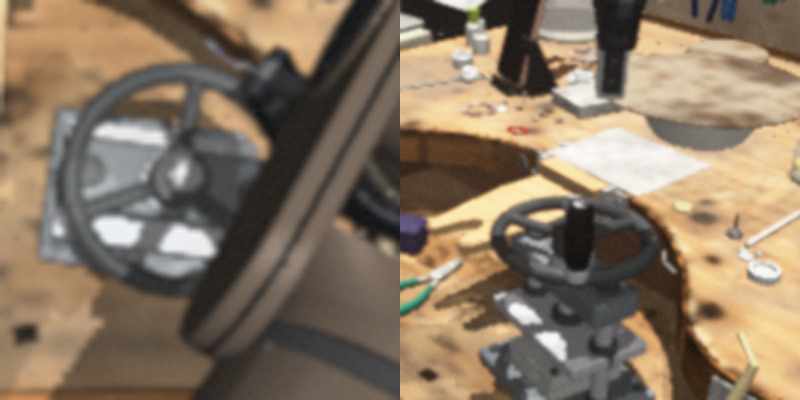

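The top view at this pose is half hidden by the forearm. In the scene view the shut fingertips are near pixel (334,153), above and to the right of the handle. I'll check that against the TCP projection.

```bash
python3 - <<'E'
from h import *
s=ctrl.get_state();print(proj("scene",s["eef_pos"]),proj("scene",[.473,-.2105,.221]),proj("scene",[.4727,-.2105,.167]))
togo(*behind(-133,.05),.188,137)
E
```

```text
[[333.14358258 153.32794988]] [[319.73681891 202.23382494]] [[317.81022821 229.3137898 ]]
t 2.6 tcp [ 0.5048 -0.2034  0.3003] yaw 137.1 tilt 1.04 j6 -1.38 F [-0.1  0.3 -0.4]
 shift [-0.0328 -0.0257  0.1122] turn [-0.73 -0.74  0.09]
```

Request:
apply_moves(moves=[[[-0.033,-0.026,0,-0.7,-0.7,0,1],[0,0,0.036,0,0,0,1],[0,0,0.036,0,0,0,1],[0,0,0.036,0,0,0,1],[0,0,0,0,0,0,1]]])

```text
time: 3.1
eef_pos: [0.5138, -0.2426, 0.1902]
tcp_rot: [0.361, 0.933, 0.0, 0.002]
contact_force: [-0.1, 0.7, 0.3]
opening: -0.0
```

```bash
python3 - <<'E'
from h import *
togo(*behind(-133,.0215),.188,137)
E
```

```text
t 3.1 tcp [ 0.5138 -0.2426  0.1902] yaw 137.7 tilt 0.2 j6 -1.45 F [-0.1  0.7  0.3]
 shift [ 0.0305 -0.0042  0.0021] turn [0.11 0.17 0.7 ]
```

Request:
apply_moves(moves=[[[0.012,-0.004,0.002,0,0,0.7,1],[0.011,0,0,0,0,0,1],[0.003,0,0,0,0,0,1],[0,0,0,0,0,0,1]]])

```text
time: 3.5
eef_pos: [0.4934, -0.2263, 0.1925]
tcp_rot: [0.364, 0.931, 0.0, 0.004]
contact_force: [1.5, -0.6, -0.0]
opening: 0.005
```

Request:
apply_moves(moves=[[[0.003,0,0,0,0,0,1],[0,0,0,0,0,0,1]]])

```text
time: 3.7
eef_pos: [0.4925, -0.2247, 0.1951]
tcp_rot: [0.364, 0.931, -0.0, 0.007]
contact_force: [0.2, 0.3, 1.3]
opening: 0.001
```

Request:
apply_moves(moves=[[[0.003,0,0,0,0,0,1],[0,0,0,0,0,0,1]]])

```text
time: 3.9
eef_pos: [0.4912, -0.2235, 0.196]
tcp_rot: [0.364, 0.931, -0.001, 0.008]
contact_force: [-0.5, -0.1, 0.1]
opening: -0.004
```

```bash
python3 - <<'E'
from h import *
togo(*behind(-133,.0215),.188,137)
crop("scene",260,140,380,260,5,"z2")
E
```

```text
t 3.9 tcp [ 0.4912 -0.2235  0.196 ] yaw 137.3 tilt 0.98 j6 -1.44 F [-0.5 -0.1  0.1]
 shift [ 0.0011 -0.0032  0.008 ] turn [0.24 0.95 0.33]
```

View pics/z2.png

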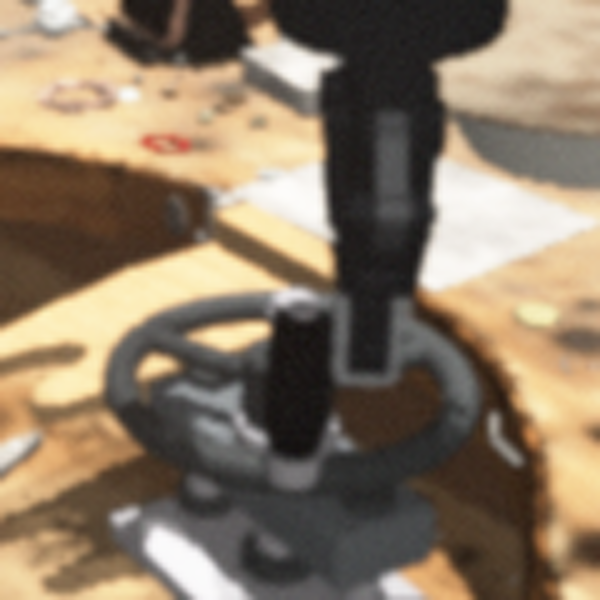

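The fingers stand just behind the handle, with the fingertips at crop (370,375) and the handle top at (300,305). The TCP creeps up by about 1 mm per row, so I'll compensate. Starting the first push of about 60°.

Request:
apply_moves(moves=[[[0.001,-0.003,0.008,0,1,0.3,1],[0.007,-0.002,0.001,0,0.1,6,1],[0.007,-0.002,0.001,0,0.1,6,1],[0.007,-0.002,0.001,0,0.1,6,1],[0.007,-0.002,0.001,0,0.1,6,1],[0.007,-0.002,0.001,0,0.1,6,1]]])

```text
time: 4.55
eef_pos: [0.4654, -0.2105, 0.1872]
tcp_rot: [0.604, 0.797, 0.001, 0.006]
contact_force: [0.8, -3.3, 2.8]
opening: -0.001
```

```bash
cat >> h.py <<'E'
def err(yawsign=1,d=.0215):
    "where the TCP is in the rotating frame: push bearing from yaw; ideal is radial .065, behind d"
    s=ctrl.get_state();m=Ro.from_quat(s["tcp_rot"]).as_matrix();a=np.arctan2(yawsign*m[1,0],yawsign*m[0,0])
    f=a+np.pi/2;print("handle phi by yaw",np.degrees(f).round(1)," want pose:")
    togo(*behind(np.degrees(f),d),.188)
E
python3 - <<'E'
from h import *
err()
E
```

```text
handle phi by yaw 195.7  want pose:
t 4.55 tcp [ 0.4654 -0.2105  0.1872] yaw 105.7 tilt 0.69 j6 -0.9 F [ 0.8 -3.3  2.8]
 shift [ 0.0103 -0.0025 -0.0009] turn [0.53 0.44 0.  ]
```

Request:
apply_moves(moves=[[[0.01,-0.0025,0.001,0.1,0.1,4,1],[0.01,-0.0025,0.001,0,0.1,6,1],[0.01,-0.0025,0.001,0,0.1,6,1],[0.01,-0.0025,0.001,0,0.1,6,1],[0.01,-0.0025,0.001,0,0.1,6,1],[0.01,-0.0025,0.001,0,0.1,6,1]]])

```text
time: 5.15
eef_pos: [0.4515, -0.1624, 0.1867]
tcp_rot: [0.819, 0.574, 0.002, 0.013]
contact_force: [-0.7, -4.0, 3.0]
opening: -0.005
```

```bash
python3 - <<'E'
from h import *
err()
crop("scene",260,140,380,260,5,"z3")
E
```

```text
handle phi by yaw 160.1  want pose:
t 5.15 tcp [ 0.4515 -0.1624  0.1867] yaw 70.1 tilt 1.49 j6 -0.2 F [-0.7 -4.   3. ]
 shift [ 0.0002 -0.0032 -0.0014] turn [1.33 0.67 0.01]
```

View pics/z3.png

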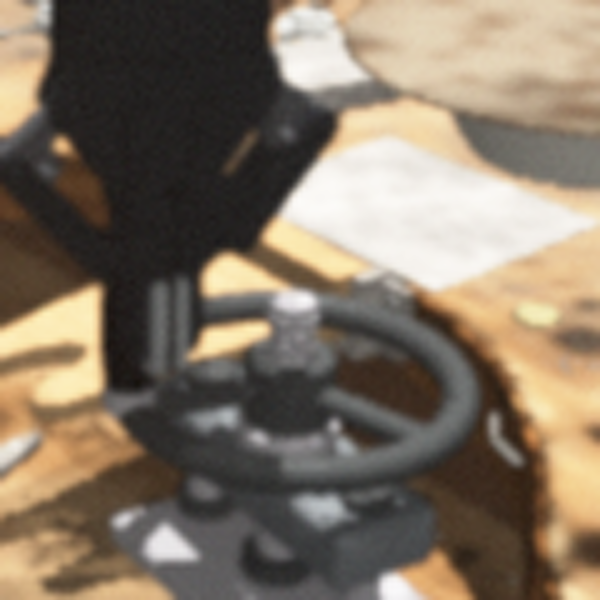

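The handle is on the left at crop (125,340) with the fingers right behind it at (170,320), so the wheel has turned about 65–70°. Carrying on.

Request:
apply_moves(moves=[[[0.009,-0.004,0.0,1,0.5,6,1],[0.009,-0.003,0.0005,0.2,0.2,6,1],[0.009,-0.003,0.0005,0.2,0.2,6,1],[0.009,-0.003,0.0005,0.2,0.2,6,1],[0.009,-0.003,0.0005,0.2,0.2,6,1],[0.009,-0.003,0.0005,0.2,0.2,6,1],[0.009,-0.003,0.0005,0.2,0.2,6,1],[0.009,-0.003,0.0005,0.2,0.2,6,1]]])

```text
time: 6.0
eef_pos: [0.4741, -0.098, 0.1823]
tcp_rot: [0.983, 0.181, -0.006, -0.014]
contact_force: [-4.3, -0.7, 3.2]
opening: 0.0
```

```bash
python3 - <<'E'
from h import *
err()
E
```

```text
handle phi by yaw 110.9  want pose:
t 6.0 tcp [ 0.4741 -0.098   0.1823] yaw 20.9 tilt 1.73 j6 0.78 F [-4.3 -0.7  3.2]
 shift [-0.0046  0.0109 -0.006 ] turn [-1.69  0.38 -0.01]
```

Request:
apply_moves(moves=[[[0.004,0.004,-0.003,-1,0.3,4,1],[0.007,0.002,-0.001,0,0.1,5,1],[0.008,0.001,-0.001,0,0.1,6,1],[0.008,0.001,0,0,0.1,6,1],[0.008,0,0,0,0.1,6,1]]])

```text
time: 6.5
eef_pos: [0.5032, -0.0983, 0.1811]
tcp_rot: [0.998, -0.058, -0.015, -0.009]
contact_force: [-3.2, 0.3, 3.2]
opening: -0.003
```

```bash
python3 - <<'E'
from h import *
err()
E
```

```text
handle phi by yaw 83.4  want pose:
t 6.5 tcp [ 0.5032 -0.0983  0.1811] yaw -6.6 tilt 2.05 j6 1.29 F [-3.2  0.3  3.2]
 shift [-0.0005 -0.0025 -0.0069] turn [-0.95  1.81 -0.02]
```

Request:
apply_moves(moves=[[[0.008,-0.003,-0.005,-1,1.5,6,1],[0.0085,-0.002,-0.001,-0.1,0.2,6,1],[0.0085,-0.002,-0.001,-0.1,0.2,6,1],[0.0085,-0.0015,-0.001,-0.1,0.2,6,1],[0.0085,-0.0015,-0.001,-0.1,0.2,6,1]]])

```text
time: 7.0
eef_pos: [0.5382, -0.0992, 0.1828]
tcp_rot: [0.947, -0.321, -0.013, 0.004]
contact_force: [-2.0, 2.3, 3.0]
opening: 0.002
```

```bash
python3 - <<'E'
from h import *
err()
E
```

```text
handle phi by yaw 52.6  want pose:
t 7.0 tcp [ 0.5382 -0.0992  0.1828] yaw -37.4 tilt 1.58 j6 1.86 F [-2.   2.3  3. ]
 shift [ 0.0003 -0.0014 -0.0053] turn [0.91 1.29 0.01]
```

Request:
apply_moves(moves=[[[0.0085,-0.003,-0.004,0.8,1,6,1],[0.0085,-0.002,-0.001,0.1,0.2,6,1],[0.0085,-0.002,-0.001,0.1,0.2,6,1],[0.0085,-0.002,-0.001,0.1,0.2,6,1],[0.0085,-0.002,-0.001,0.1,0.2,6,1]]])

```text
time: 7.5
eef_pos: [0.5687, -0.1182, 0.1836]
tcp_rot: [0.828, -0.56, -0.011, -0.002]
contact_force: [-0.8, 4.0, 2.7]
opening: 0.002
```

```bash
python3 - <<'E'
from h import *
err()
print(behind(20,.06))
E
```

```text
handle phi by yaw 21.8  want pose:
t 7.5 tcp [ 0.5687 -0.1182  0.1836] yaw -68.2 tilt 1.23 j6 2.37 F [-0.8  4.   2.7]
 shift [ 0.0007 -0.0003 -0.0044] turn [0.5  1.13 0.  ]
[ 0.55755881 -0.08438713]
```

Request:
apply_moves(moves=[[[-0.035,0,0,0,0,0,1],[0,0,-0.05,0.5,1,0,1],[0,0,0,0,0,-8.5,1],[0,0,0,0,0,-8.5,1],[0,0,0,0,0,-8.5,1],[0,0,0,0,0,-8.5,1],[0,0,0,0,0,-8.5,1],[0,0,0,0,0,-8.5,1],[0,0,0,0,0,-8.5,1],[0,0,0,0,0,-8.5,1],[0,0,0,0,0,-8.5,1],[0,0,0,0,0,-8.5,1]]])

```text
time: 8.7
eef_pos: [0.5464, -0.0841, 0.2172]
tcp_rot: [0.988, 0.155, -0.018, -0.014]
contact_force: [-0.2, 1.1, -0.7]
opening: 0.0
```

Request:
apply_moves(moves=[[[0,0,0,0,0,-8.5,1],[0,0,0,0,0,-8.5,1],[0,0,0,0,0,-8.5,1],[0,0,0,0,0,-8.5,1],[0,0,0,0,0,-8.5,1],[0,0,0,0,0,-8.5,1],[0,0,0,0,0,-8.5,1],[0,0,0,0,0,-8.5,1],[0,0,0,0,0,-8.5,1],[0,0,0,0,0,-8.5,1],[0,0,0,0,0,0,1]]])

```text
time: 9.8
eef_pos: [0.5405, -0.0841, 0.2046]
tcp_rot: [0.616, 0.786, -0.005, -0.038]
contact_force: [-0.1, -0.1, 0.9]
opening: 0.002
```

```bash
python3 - <<'E'
from h import *
togo(*behind(21.8,.045),.188,111.8)
crop("scene",260,120,380,260,4,"z4")
E
```

```text
t 9.8 tcp [ 0.5405 -0.0841  0.2046] yaw 103.7 tilt 4.43 j6 -0.59 F [-0.1 -0.1  0.9]
 shift [-0.0182  0.0173  0.0147] turn [-2.95 -3.31 -7.98]
```

View pics/z4.png

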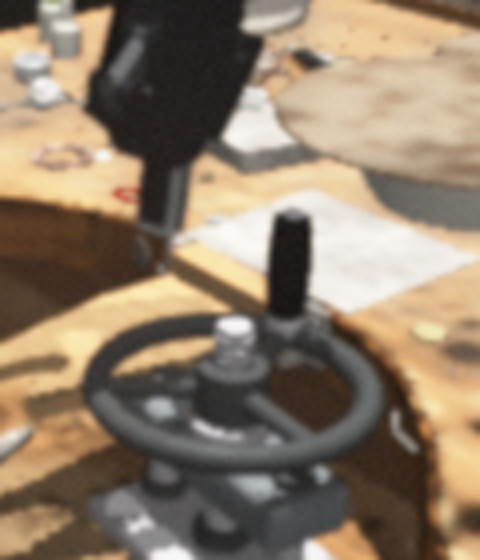

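The handle now stands clear at crop (292,215), on the far side of the wheel, and the fingers are off to the left. I'll get the handle angle from that pixel.

```bash
python3 - <<'E'
from h import *
P=np.array([[*(AX+.065*np.array([np.cos(np.radians(f)),np.sin(np.radians(f))])),.221] for f in range(-30,60,5)])
for f,uv in zip(range(-30,60,5),proj("scene",P)):print(f,uv.round(1))
E
```

```text
-30 [352.7 183.9]
-25 [351.6 182.6]
-20 [350.2 181.4]
-15 [348.6 180.2]
-10 [346.9 179.1]
-5 [344.9 178. ]
0 [342.8 177.1]
5 [340.5 176.1]
10 [338.1 175.3]
15 [335.5 174.6]
20 [332.9 173.9]
25 [330.2 173.4]
30 [327.4 172.9]
35 [324.6 172.5]
40 [321.7 172.2]
45 [318.8 172. ]
50 [316. 172.]
55 [313.1 172. ]
```

Request:
apply_moves(moves=[[[-0.006,0.008,0,-2.5,-3,-7,1],[0,0,0,-0.5,-0.5,-0.5,1]]])

```text
time: 10.05
eef_pos: [0.5496, -0.0884, 0.2025]
tcp_rot: [0.566, 0.825, -0.001, 0.001]
contact_force: [0.3, -0.3, 0.6]
opening: -0.0
```

```bash
python3 - <<'E'
from h import *
togo(*behind(21,.035),.188,111)
E
```

```text
t 10.05 tcp [ 0.5496 -0.0884  0.2025] yaw 111.1 tilt 0.16 j6 -0.71 F [ 0.3 -0.3  0.6]
 shift [-0.0229  0.0078  0.0146] turn [-0.    0.16  0.1 ]
```

Request:
apply_moves(moves=[[[-0.012,0.008,0.008,0,0,0,1],[-0.013,0,0.006,0,0,0,1],[-0.01,0,0,0,0,0,1],[-0.006,0.001,0,0,0,3,1],[-0.008,0.002,0,0,0,5,1],[-0.0085,0.002,0,0,0,6,1]]])

```text
time: 10.65
eef_pos: [0.5793, -0.1374, 0.1877]
tcp_rot: [0.671, 0.742, 0.002, -0.006]
contact_force: [0.3, 4.0, 1.5]
opening: -0.003
```

```bash
python3 - <<'E'
from h import *
err(-1)
E
```

```text
handle phi by yaw 5.8  want pose:
t 10.65 tcp [ 0.5793 -0.1374  0.1877] yaw 95.8 tilt 0.72 j6 -0.51 F [0.3 4.  1.5]
 shift [ 0.0023  0.0004 -0.0003] turn [-0.34 -0.64  0.  ]
```

Request:
apply_moves(moves=[[[-0.007,0.002,0,-0.3,-0.5,6,1],[-0.0085,0.002,0,0,-0.1,6,1],[-0.0085,0.002,0,0,-0.1,6,1],[-0.0085,0.002,0,0,-0.1,6,1],[-0.0085,0.002,0,0,-0.1,6,1],[-0.0085,0.002,0,0,-0.1,6,1]]])

```text
time: 11.25
eef_pos: [0.5831, -0.1843, 0.1877]
tcp_rot: [0.877, 0.48, 0.002, -0.008]
contact_force: [1.7, 3.4, -0.1]
opening: 0.003
```

```bash
python3 - <<'E'
from h import *
err(-1)
E
```

```text
handle phi by yaw -32.6  want pose:
t 11.25 tcp [ 0.5831 -0.1843  0.1877] yaw 57.4 tilt 0.91 j6 0.09 F [ 1.7  3.4 -0.1]
 shift [ 0.0039 -0.0022 -0.0003] turn [-0.68 -0.61  0.  ]
```

Request:
apply_moves(moves=[[[-0.006,0.001,0,-0.6,-0.5,6,1],[-0.008,0.001,0,0,-0.1,6,1],[-0.008,0.002,0,0,-0.1,6,1],[-0.008,0.002,0,0,-0.1,6,1],[-0.008,0.002,0,0,-0.1,6,1],[-0.008,0.002,0,0,-0.1,6,1]]])

```text
time: 11.85
eef_pos: [0.5589, -0.2213, 0.1877]
tcp_rot: [0.986, 0.165, 0.003, -0.005]
contact_force: [3.5, 1.0, -1.1]
opening: 0.001
```

```bash
python3 - <<'E'
from h import *
err(-1)
E
```

```text
handle phi by yaw -71.0  want pose:
t 11.85 tcp [ 0.5589 -0.2213  0.1877] yaw 19.0 tilt 0.69 j6 0.68 F [ 3.5  1.  -1.1]
 shift [ 0.0009 -0.0038 -0.0002] turn [-0.5  -0.47  0.  ]
```

Request:
apply_moves(moves=[[[-0.007,-0.001,0,-0.5,-0.4,6,1],[-0.008,0.001,0,0,-0.1,6,1],[-0.008,0.001,0,0,-0.1,6,1],[-0.008,0.001,0,0,-0.1,6,1],[-0.008,0.001,0,0,-0.1,6,1],[-0.004,0,0,0,0,3,1],[0,0,0,0,0,0,1]]])

```text
time: 12.55
eef_pos: [0.5201, -0.2329, 0.1879]
tcp_rot: [0.99, -0.144, 0.006, -0.001]
contact_force: [-0.5, -0.7, -0.6]
opening: -0.0
```

```bash
cat >> h.py <<'E'
def phi_from(img,lo,hi):
    "handle angle from dark barrel in the scene picture: best mean darkness along the handle silhouette"
    g=cv2.GaussianBlur(cv2.cvtColor(img,cv2.COLOR_RGB2GRAY),(3,3),0).astype(np.float32);out=[]
    for f in np.arange(lo,hi,.5):
        c=AX+.065*np.array([np.cos(np.radians(f)),np.sin(np.radians(f))])
        q=proj("scene",[[*c,z] for z in np.linspace(.172,.216,9)]).astype(np.float32)
        s=lambda o:cv2.remap(g,q[:,:1]+o,q[:,1:],1).mean()
        out.append((s(-8)+s(8)-s(0)-s(-3)*.5-s(3)*.5,f))
    return max(out)
E
python3 - <<'E'
from h import *
err(-1)
i0=cv2.imread("pics/scene0.png")[:,:,::-1].copy();im=ctrl.read_camera("scene")
print(phi_from(i0,-170,-90),phi_from(im,-170,-70))
crop("scene",260,140,380,260,5,"z5",img=im)
E
```

```text
handle phi by yaw 253.5  want pose:
t 12.55 tcp [ 0.5201 -0.2329  0.1879] yaw -16.5 tilt 0.67 j6 1.25 F [-0.5 -0.7 -0.6]
 shift [-0.0013 -0.0011 -0.0001] turn [-0.22 -0.64  0.  ]
(np.float32(113.74067), np.float64(-132.0)) (np.float32(88.200455), np.float64(-104.5))
```

View pics/z5.png

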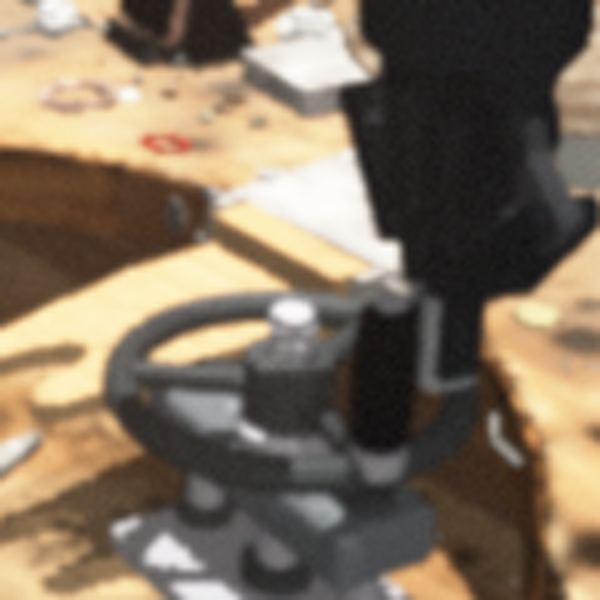

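The handle stands at crop (385,370), about 27° short of its start place, with the fingers on its right side. I'll push most of the rest, then measure again.

Request:
apply_moves(moves=[[[-0.007,0.001,0,-0.2,-0.6,5,1],[-0.0075,0.0015,0,0,-0.1,5,1],[-0.0075,0.0015,0,0,-0.1,5,1],[-0.004,0.001,0,0,0,3,1],[0,0,0,0,0,0,1]]])

```text
time: 13.1
eef_pos: [0.4969, -0.2308, 0.1883]
tcp_rot: [0.953, -0.302, 0.003, 0.0]
contact_force: [0.0, 0.3, -0.3]
opening: -0.004
```

```bash
python3 - <<'E'
from h import *
err(-1)
im=ctrl.read_camera("scene");print(phi_from(im,-170,-90))
i0=cv2.imread("pics/scene0.png")[:,:,::-1].copy()
# pixel check: handle cap+barrel template from the start picture
g0,g1=[cv2.resize(cv2.cvtColor(i,cv2.COLOR_RGB2GRAY),None,fx=8,fy=8,interpolation=cv2.INTER_CUBIC) for i in(i0,im)]
t=g0[197*8:232*8,312*8:327*8]
for g in(g0,g1):
    r=cv2.matchTemplate(g[180*8:250*8,290*8:350*8],t,cv2.TM_CCOEFF_NORMED);_,v,_,l=cv2.minMaxLoc(r);print(v,l[0]/8+290,l[1]/8+180)
E
```

```text
handle phi by yaw 234.9  want pose:
t 13.1 tcp [ 0.4969 -0.2308  0.1883] yaw -35.1 tilt 0.36 j6 1.56 F [ 0.   0.3 -0.3]
 shift [-0.001  -0.002   0.0003] turn [-0.06 -0.35  0.  ]
(np.float32(107.54661), np.float64(-124.0))
0.9999999403953552 312.0 197.0
0.8078626394271851 318.375 189.5
```

Request:
apply_moves(moves=[[[-0.004,0.0,0,0,-0.3,3,1],[-0.003,0.0005,0,0,0,2,1],[0,0,0,0,0,0,1]]])

```text
time: 13.45
eef_pos: [0.4923, -0.2286, 0.1886]
tcp_rot: [0.94, -0.342, 0.002, 0.0]
contact_force: [-0.3, -0.3, -0.5]
opening: 0.001
```

```bash
cat > m.py <<'E'
from h import *
err(-1)
im=ctrl.read_camera("scene");i0=cv2.imread("pics/scene0.png")[:,:,::-1].copy()
print(phi_from(i0,-170,-90),phi_from(im,-170,-90))
# bright cap / dark barrel edges: barrel centroid columns over rows 206..224
for i in(i0,im):
    g=cv2.resize(cv2.cvtColor(i,cv2.COLOR_RGB2GRAY),None,fx=8,fy=8,interpolation=cv2.INTER_CUBIC)[180*8:250*8,290*8:350*8]
    g0=g if i is i0 else g0
    t=g0[18*8:50*8,22*8:37*8]  # cap to lower end
    r=cv2.matchTemplate(g,t,cv2.TM_CCOEFF_NORMED);_,v,_,l=cv2.minMaxLoc(r)
    t2=g0[40*8:52*8,24*8:37*8];r2=cv2.matchTemplate(g,t2,cv2.TM_CCOEFF_NORMED);_,v2,_,l2=cv2.minMaxLoc(r2)
    print(round(v,3),l[0]/8+290,l[1]/8+180,"| foot",round(v2,3),l2[0]/8+290,l2[1]/8+180)
print(proj("scene",[[*behind(f,0),.19] for f in(-135,-134,-133,-132,-131,-129,-125)]).round(2).tolist())
E
python3 m.py
```

```text
handle phi by yaw 230.0  want pose:
t 13.45 tcp [ 0.4923 -0.2286  0.1886] yaw -40.0 tilt 0.23 j6 1.65 F [-0.3 -0.3 -0.5]
 shift [-0.0017 -0.0012  0.0006] turn [-0.04 -0.23  0.  ]
(np.float32(113.74067), np.float64(-132.0)) (np.float32(116.16461), np.float64(-128.5))
1.0 312.0 198.0 | foot 1.0 314.0 220.0
0.828 313.5 198.25 | foot 0.808 315.625 220.375
[[317.25, 217.97], [317.91, 218.01], [318.57, 218.05], [319.23, 218.07], [319.89, 218.1], [321.2, 218.12], [323.82, 218.11]]
```

Request:
apply_moves(moves=[[[-0.003,0,0,0,-0.2,1,1],[0,0,0,0,0,0,1]]])

```text
time: 13.7
eef_pos: [0.4904, -0.2272, 0.1888]
tcp_rot: [0.937, -0.35, 0.001, -0.0]
contact_force: [-0.7, 0.2, -0.1]
opening: -0.003
```

```bash
python3 m.py
```

```text
handle phi by yaw 229.1  want pose:
t 13.7 tcp [ 0.4904 -0.2272  0.1888] yaw -40.9 tilt 0.08 j6 1.66 F [-0.7  0.2 -0.1]
 shift [-0.0004 -0.0009  0.0008] turn [-0.03 -0.07  0.  ]
(np.float32(113.74067), np.float64(-132.0)) (np.float32(130.02023), np.float64(-131.0))
1.0 312.0 198.0 | foot 1.0 314.0 220.0
0.881 312.5 198.0 | foot 0.98 314.375 220.0
[[317.25, 217.97], [317.91, 218.01], [318.57, 218.05], [319.23, 218.07], [319.89, 218.1], [321.2, 218.12], [323.82, 218.11]]
```

Request:
apply_moves(moves=[[[-0.001,0,0,0,0,0,1],[0,0,0,0,0,0,1]]])

```text
time: 13.95
eef_pos: [0.49, -0.2268, 0.1889]
tcp_rot: [0.937, -0.349, 0.001, 0.0]
contact_force: [1.4, -1.0, -1.3]
opening: -0.001
```

```bash
python3 m.py
```

```text
handle phi by yaw 229.1  want pose:
t 13.95 tcp [ 0.49   -0.2268  0.1889] yaw -40.9 tilt 0.14 j6 1.66 F [ 1.4 -1.  -1.3]
 shift [ 0.0002 -0.0009  0.0009] turn [-0.03 -0.14  0.  ]
(np.float32(113.74067), np.float64(-132.0)) (np.float32(133.87683), np.float64(-131.5))
1.0 312.0 198.0 | foot 1.0 314.0 220.0
0.887 312.375 198.0 | foot 0.985 314.125 219.875
[[317.25, 217.97], [317.91, 218.01], [318.57, 218.05], [319.23, 218.07], [319.89, 218.1], [321.2, 218.12], [323.82, 218.11]]
```

Request:
apply_moves(moves=[[[0.02,0,0,0,0,0,1],[0.02,0,0,0,0,0,1],[0,0,-0.045,0,0,0,1],[0,0,-0.05,0,0,0,1],[0,0,-0.05,0,0,0,1],[-0.03,-0.035,0,0,0,0,1],[-0.03,-0.035,0,0,0,0,1],[-0.03,-0.035,0,0,0,0,1],[-0.03,-0.035,0,0,0,0,1],[-0.03,-0.035,0,0,0,0,1],[-0.03,-0.035,0,0,0,0,1],[-0.03,-0.035,0,0,0,0,1]]])

```text
time: 15.2
eef_pos: [0.5179, 0.0786, 0.343]
tcp_rot: [0.935, -0.354, -0.011, -0.004]
contact_force: [1.1, 0.5, -0.1]
opening: 0.004
```

Request:
apply_moves(moves=[[[-0.03,-0.035,0,0,0,0,1],[-0.03,-0.035,0,0,0,0,1],[-0.03,-0.035,0,0,0,0,1],[0,0,0,0,0,0,1],[0,0,0,0,0,0,1]]])

```text
time: 15.7
eef_pos: [0.5143, 0.2288, 0.3457]
tcp_rot: [0.937, -0.349, -0.015, -0.003]
contact_force: [-0.7, -0.4, 0.2]
opening: -0.006
```

```bash
python3 m.py; python3 - <<'E'
from h import *
t0=cv2.imread("pics/top0.png");t1=ctrl.read_camera("top")[:,:,::-1].copy();s1=ctrl.read_camera("scene")[:,:,::-1]
cv2.imwrite("pics/top1.png",t1)
u=lambda i:cv2.resize(i[140:230,280:370],(400,400),interpolation=cv2.INTER_CUBIC)
cv2.imwrite("pics/z6.png",np.vstack([np.hstack([u(t0),u(t1)]),np.hstack([cv2.resize(t1[150:250,150:290],(400,200)),cv2.resize(s1[160:260,180:380],(400,200))])]))
G=[cv2.resize(cv2.cvtColor(i,cv2.COLOR_BGR2GRAY),None,fx=8,fy=8,interpolation=cv2.INTER_CUBIC) for i in(t0,t1)]
t=G[0][193*8:209*8,343*8:359*8]
r=cv2.matchTemplate(G[1][180*8:220*8,330*8:372*8],t,cv2.TM_CCOEFF_NORMED);_,v,_,l=cv2.minMaxLoc(r);print("top shift px",v,l[0]/8+330-343,l[1]/8+180-193)
E
```

```text
handle phi by yaw 229.2  want pose:
t 15.7 tcp [0.5143 0.2288 0.3457] yaw -40.8 tilt 1.73 j6 2.51 F [-0.7 -0.4  0.2]
 shift [0.2842 0.3591 0.1508] turn [0.24 1.71 0.  ]
(np.float32(113.74067), np.float64(-132.0)) (np.float32(116.08841), np.float64(-132.0))
1.0 312.0 198.0 | foot 1.0 314.0 220.0
0.966 312.25 198.375 | foot 0.993 314.125 219.875
[[317.25, 217.97], [317.91, 218.01], [318.57, 218.05], [319.23, 218.07], [319.89, 218.1], [321.2, 218.12], [323.82, 218.11]]
top shift px 0.9988808631896973 0.0 0.0
```

View pics/z6.png

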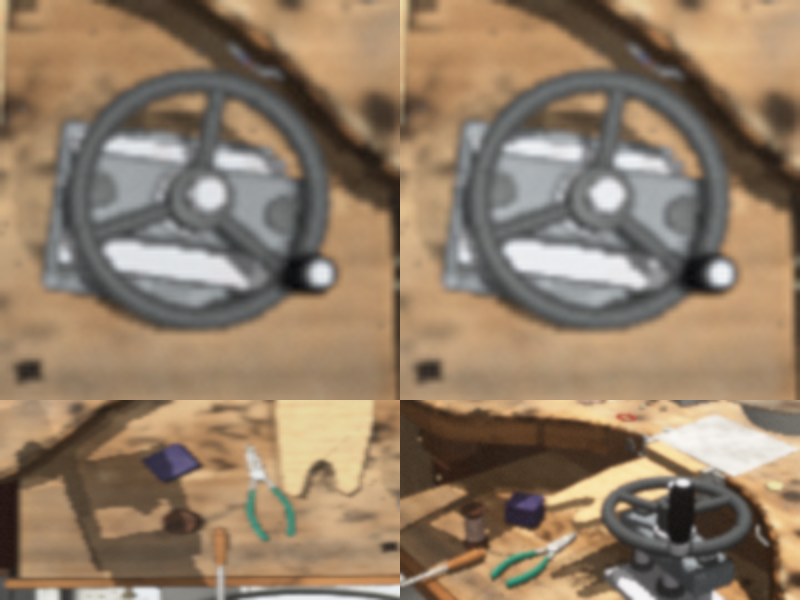

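The before and after top views match: the handle is at (321,272) in both, and the template shift is 0.0 px. The pliers, reel, box and burnisher look undisturbed, and the arm is well clear. Handing in.

```bash
python3 -c "
from plant import ctrl
print(ctrl.sign_off())"
```

```text
the job is handed in; nothing more can be done
None
```

I turned the press wheel clockwise through one full turn, finished with the handle back at its start place, moved clear and handed the job in at about 16 s. The shut fingers only ever pushed the handle. The turn took two pushes, about 206° and then about 154°, because the wrist cannot turn a full circle in one go; the fingers backed off, turned round and came back in between.

**Handle position:** in the top camera the handle shows a 0.0 px shift from its starting picture (match score 0.999). The scene camera gives the same angle as at the start, -132° both times. Its template matches differ by 0.1–0.4 px, which is about half a degree at most.

**Loose things:** the pliers, reel, box and burnisher look undisturbed in the final pictures. I checked them by eye only, not by measurement.

**Forces:** the contact force I saw while pushing stayed around 3–5 N.

**Disagreements:**
- At the start the two cameras placed the handle top about 8 mm apart. I used the combined fit, and the later contact and pictures agreed with it.
- The tool drifted while moving: up to 8 mm in height, up to 11 mm radially, and up to about 4° of tilt while turning clear of the handle. I corrected this as I went.

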